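Eject the round setting die and put it in the tray

ROBOT

A 6-joint arm with a two-finger parallel gripper is mounted at the origin on the work surface. World frame = base frame: x ahead of the robot, y to its left, z up, the work surface at z = 0. Lengths are in m, angles in degrees, forces in N, time in s.
With the tool pointing down it reaches from about 0.375 to 0.9 m from the base axis. Payload 3.1 kg.
Tool frame: the origin (TCP) lies at the very end of the fingers, on their centre line; the grasp point (between the pads) lies behind it (bot.grip_depth is the z of the grasp point in the tool frame, in m); z points along the fingers, y is the direction in which the jaws open and shut (so a half turn about z gives the same grasp; the last joint's range is limited). The gripper opens to 87 mm and grips with 3 to 60 N. Pads are 19 mm wide; open, the fingers measure 117 mm over their backs; the gripper's body (75 mm by 190 mm) begins 51 mm behind the grasp point.
Start: joints at [-77.894, 30.224, 82.088, -0, 67.689, -10.227], TCP at [0.238, -0.578, 0.223] pointing down, gripper open.
Joint ranges: [-176.69, 176.69], [-43.24, 126.21], [12.49, 139.97], [-82, 262], [0, 151.66], [-163.58, 163.58]. Speed limits (degrees/s): [159.86, 159.86, 180, 180, 180, 180].

INTERFACE

Orientations are given as a 3x3 rotation matrix whose columns are the frame's x, y, z axes.
In Python, from rig import bot, vision gives the robot as it stands. The module is installed in compiled form; this text tells all that it offers.
- The arm moves only by the shell command python3 -m jog 'ROWS'. ROWS is JSON, a list of rows, each a list of 3 entries, a list of its own where there are three numbers: the shift along the tool's x, y, z in mm, then the turn, a rotation vector about the tool's x, y, z in degrees, then the closure, from 0 (fully open) to 1 (shut). In form: [[[dx, dy, dz], [wx, wy, wz], fingers], ...]. A call has 1 to 12 rows; each row is the pose to reach, as a shift and turn from the pose commanded when the call began, along the tool's axes at that moment; what a row does not reach only later rows make up. A row lasts 1/12 s, in which the tool goes at most 41.7 mm and 7.16 degrees, less where a joint would pass 70% of its speed; a pose out of reach is approached as far as the arm can. A call with a gripper value outside its range is refused whole. The fingers move at their own pace and stop on an object; the grip force is fixed at half the most. Time passes only in rows, so rows that repeat a pose let the fingers close. It gives the time, the measured TCP pose, the force and the opening at its end, in the units of the state.
- bot.read_state(): the state, without advancing time (a new reading comes with each control period).
- vision.capture(name): name is "side" or "top"; returns the picture (420x560x3 uint8, red, green, blue); there is no depth.
- vision.camera_info(name): a dict with "intrinsics" (3x3 intrinsics, pixels), "dist" ([k1, k2, p1, p2, k3] as OpenCV has them; the pictures are not rectified), "camera_from_world" (4x4, takes a point from world to camera coordinates). Camera axes: x right, y up, looking along -z (the intrinsics and any distortion apply to the point x, -y, -z); pixel columns grow to the right and rows downward; lengths in m; the calibration is good to about 2 mm. A picture is of the moment at which its call begins. camera_info takes no time and is no camera call.
- bot.hand_in(): hands the job in, once; it reports no verdict.
The state is a dict: "time_s": time; "joint_positions": joint angles; "qvel": joint speeds; "tau": joint torques, N m; "position": TCP position; "tcp_rot": TCP orientation; "force": force on the tool from outside, world axes, zero at the start; "moment": the same for the moment, N m; "opening": opening from 0.0 (shut) to 1.0 (fully open).
Only numpy, scipy, OpenCV 4.12 (cv2) and the standard library are available. Lean on these libraries where they do the work, as an engineer would, in place of code of your own. Each camera call takes 0.05 s, during which the arm holds its last target. There are 200 camera calls.

TASK

The round setting die is sunk flush in its ejector base, in a row with two others. Press that base's paddle all the way down so that the die rises out of its well, then take the die by the raised part and set it down gently, not dropped, standing upright the same way up on the floor of the cork-lined wooden tray.

Things in the scene. Friction and masses are not known exactly. Their poses are not given: they have to be found in the camera images.
- round_die: Steel cylinder 36 mm across, 36 mm high, small dark dimple on top, loose, 0.18-0.35 kg. Origin: centre of underside, z up. Starts in the 38 mm round well of a dark grey 60 mm square block, top flush with the block's top 86 mm above the table. Paddle down: raised by 24 mm, underside at 74, top at 110. Like bases beside it, 90-150 mm apart, hold a square and an oblong die (not wanted).
- pad (a point): Centre of the top face of the round die's paddle: ribbed steel plate 40 x 40 mm, on the robot's side of the base, 148 mm from the die's centre, pointing to -x within 7 degrees. Press it from above: its centre is 53 mm above the table at rest (sloping 12 degrees) and 16 mm when fully down, moving nearly straight. At rest x is level, from paddle to die.
- round_rocker (a joint): Angle (rad) of the round die's rocker: 0 at rest (paddle up, die flush), 0.42 at its stop (paddle down, ejector pin up, die raised 24 mm). Friction, no spring: about 6 to 12 N on the paddle move it slowly, and it stays where it is left, carrying the die.
- tray: Square tray of light wood lined with cork, 150 x 150 mm outside, 22 mm high, walls 6 mm, fixed, empty. Origin: centre of its underside, z up, x and y along its sides. Floor 5 to 6 mm above the table. It stands left or right of the ejector bases; a brown cardboard carton (not wanted) stands on the other side.
Not all that is in view belongs to the job. Leave any yellow look-alike of the part that bears pad alone.

How it is judged:
By the outcome, as a careful person would: the job done as asked, in the order asked, and still so for the second after the job is handed in, with the robot touching nothing.
It also fails if it takes over 48 s, if anything falls off the work surface, if the arm or the gripper's body presses on something with over 40 N, if the wrist force passes 120 N, or if a joint passes its speed limit or range.

## Working session

There is one attempt and no reset: what is moved stays moved. The work goes in short steps, Python scripts to look and compute and a shell command to move; the robot and the scene stay as the last step left them, time stands still between calls to the robot, and variables do not carry over. Pictures are saved under pics/ and viewed, about 8 in all and at most 12, crops included, and the job is handed in when it is done.

```bash
mkdir -p pics; python3 - <<'E'
from rig import bot,vision
import cv2,numpy as np
for n in("side","top"):
    cv2.imwrite(f"pics/{n}0.png",cv2.cvtColor(vision.capture(n),cv2.COLOR_RGB2BGR))
    c=vision.camera_info(n);print(n,c)
s=bot.read_state();print(s,bot.grip_depth)
E
```

```text
side {'intrinsics': array([[431.26441636,   0.        , 285.85849674],
       [  0.        , 431.26441636, 209.38456226],
       [  0.        ,   0.        ,   1.        ]]), 'dist': array([-0.10074355,  0.        ,  0.        ,  0.        ,  0.        ]), 'camera_from_world': array([[-0.96395232, -0.26570726, -0.01398509,  0.5153113 ],
       [ 0.1339438 , -0.53000376,  0.83735003, -0.13223603],
       [-0.22990214,  0.80529229,  0.54648819, -0.91435682],
       [ 0.        ,  0.        ,  0.        ,  1.        ]])}
top {'intrinsics': array([[494.70889416,   0.        , 284.43145464],
       [  0.        , 494.70889416, 211.19711625],
       [  0.        ,   0.        ,   1.        ]]), 'dist': array([-0.0520733,  0.       ,  0.       ,  0.       ,  0.       ]), 'camera_from_world': array([[-0.02104245, -0.99974077,  0.00869503,  0.01398617],
       [ 0.99560474, -0.02015994,  0.0914592 , -0.51538333],
       [-0.0912602 ,  0.01058134,  0.99577086, -1.0138496 ],
       [ 0.        ,  0.        ,  0.        ,  1.        ]])}
{'time_s': 0.1, 'joint_positions': array([-7.78930597e+01,  3.02719400e+01,  8.21497832e+01, -1.50479326e-04,
        6.76894870e+01, -1.02277034e+01]), 'qvel': array([ 0.0079612 , -0.1044191 , -0.21269375, -0.04519635, -0.1597361 ,
        0.06346448]), 'tau': array([-5.93590503e-04, -4.40985203e+01, -1.77150840e+01,  6.35881629e-02,
        5.34209178e-02, -4.31970329e-05]), 'position': array([ 0.23739042, -0.57744264,  0.22168362]), 'tcp_rot': array([[ 9.24979803e-01,  3.80016048e-01, -4.09471587e-04],
       [ 3.80016115e-01, -9.24977920e-01,  1.89730139e-03],
       [ 3.42252799e-04, -1.91057127e-03, -9.99998116e-01]]), 'force': array([ 0.30303069, -0.27964291, -0.14672932]), 'moment': array([ 0.07823158, -0.00480924, -0.02186789]), 'opening': 0.9996416367066135} -0.0187
```

View pics/side0.png

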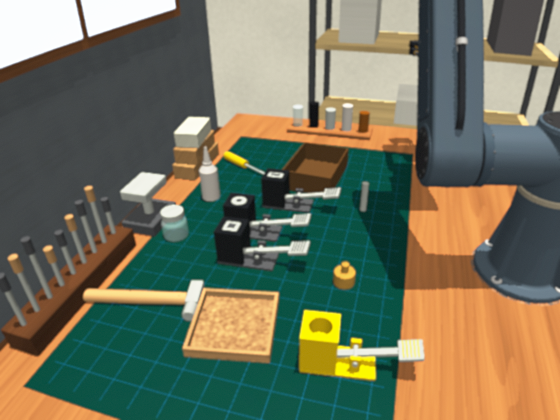

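View pics/top0.png

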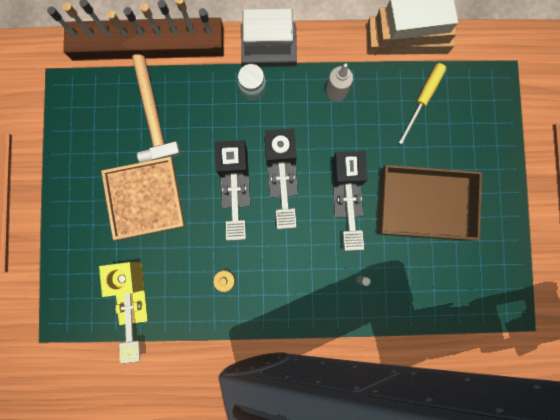

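The top view shows three dark bases: left, die at (230,156); middle, (281,144); right, (351,167). Their paddles are at (235,230), (286,218) and (353,240). The yellow look-alike is at (122,280), the cork tray at (143,198) and the carton at (430,203). The middle base looks like the round die, so I'll check it in a close crop.

```bash
python3 - <<'E'
import cv2,numpy as np
a=cv2.imread("pics/top0.png")[120:250,90:310]
b=cv2.imread("pics/side0.png")[185:275,205:320]
cv2.imwrite("pics/crop1.png",cv2.resize(a,None,fx=3.6,fy=3.6,interpolation=cv2.INTER_CUBIC))
E
cat > h.py <<'E'
import numpy as np,cv2
from rig import bot,vision
def ray(n,uv):
    c=vision.camera_info(n);M=c["camera_from_world"]
    p=cv2.undistortPoints(np.array([[uv]],float),c["intrinsics"],c["dist"])[0,0]
    R=M[:3,:3];return -R.T@M[:3,3], R.T@np.array([p[0],-p[1],-1])
def atz(n,uv,z):
    o,d=ray(n,uv);return (o+d*(z-o[2])/d[2]).round(4)
def proj(n,P):
    c=vision.camera_info(n);M=c["camera_from_world"]
    q=(M[:3,:3]@np.atleast_2d(P).T).T+M[:3,3];q=q*[1,-1,-1]
    return cv2.projectPoints(q.reshape(-1,1,3),np.zeros(3),np.zeros(3),c["intrinsics"],c["dist"])[0][:,0].round(1)
def delta(P,xd=None):
    "tool-axes shift mm from the measured pose to P"
    s=bot.read_state();R=s["tcp_rot"];return (R.T@(np.array(P)-s["position"])*1000).round(1)
E
python3 - <<'E'
from h import *
print("die",atz("top",(281,144.5),.086),"pad",atz("top",(286,218),.053))
print("tray",[atz("top",p,.022) for p in((101,170),(174,157),(183,231),(112,239))])
print("sq",atz("top",(230.5,156),.086),"obl",atz("top",(351,167),.086))
E
```

```text
die [0.6437 0.008  0.086 ] pad [0.4989 0.0008 0.053 ]
tray [array([0.6115, 0.3913, 0.022 ]), array([0.636 , 0.2354, 0.022 ]), array([0.4784, 0.2165, 0.022 ]), array([0.4645, 0.366 , 0.022 ])]
sq [0.6224 0.1091 0.086 ] obl [ 0.5955 -0.1304  0.086 ]
```

View pics/crop1.png

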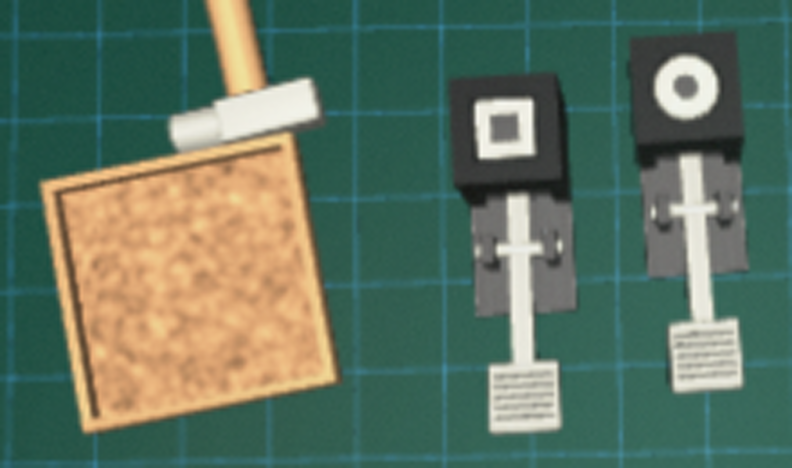

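The crop confirms it: the round die is at crop (686,86), i.e. top-image (280.6,143.9), and its own paddle is at crop (706,355), i.e. (286.1,218.6). The left base holds the square die. The tray corners are at (101,171), (172,157), (184,226) and (113,240).

```bash
python3 - <<'E'
from h import *
d=atz("top",(280.6,143.9),.086);p=atz("top",(286.1,218.6),.053);print(d,p,np.linalg.norm((d-p)[:2]))
T=np.array([atz("top",q,.022) for q in((101.1,170.6),(171.9,156.9),(184.4,225.8),(113.3,240.3))])
print("tray",T.mean(0),np.linalg.norm(np.diff(T,axis=0),axis=1),np.degrees(np.arctan2(*(T[0]-T[3])[[1,0]])))
# cross-check: project into side view
print(proj("side",[d,p,[*T.mean(0)[:2],.006]]))
print("delta",delta([p[0],p[1],.12]))
E
```

```text
[0.6449 0.0088 0.086 ] [0.4977 0.0006 0.053 ] 0.14742821982239362
tray [0.549375 0.30195  0.022   ] [0.15345319 0.14954865 0.15230328] 10.60334762202155
[[238.9 200.2]
 [300.8 218.7]
 [235.  324.4]]
delta [ 460.4 -435.6  102.7]
```

The side view agrees with these positions, so I'll move over the pad with the fingers shut.

```bash
python3 -m jog '[[[460,-436,60],[0,0,19],1],[[460,-436,60],[0,0,19],1],[[460,-436,60],[0,0,19],1],[[460,-436,60],[0,0,19],1],[[460,-436,60],[0,0,19],1],[[460,-436,60],[0,0,19],1],[[460,-436,60],[0,0,19],1],[[460,-436,60],[0,0,19],1],[[460,-436,60],[0,0,19],1],[[460,-436,60],[0,0,19],1],[[460,-436,60],[0,0,19],1],[[460,-436,60],[0,0,19],1]]'; python3 - <<'E'
from h import *
s=bot.read_state();print(delta([.4977,.0006,.12]),s["tcp_rot"].round(3))
E
```

```text
time_s: 1.1
position: [0.4418, -0.1221, 0.1751]
tcp_rot: [[0.998, 0.058, -0.0], [0.058, -0.998, 0.0], [-0.0, -0.0, -1.0]]
force: [-0.2, 0.0, 0.5]
opening: 0.175
[  62.9 -119.2   55.1] [[ 0.998  0.058 -0.   ]
 [ 0.058 -0.998  0.   ]
 [-0.    -0.    -1.   ]]
```

```bash
python3 -m jog '[[[63,-119,60],[0,0,0],1],[[63,-119,60],[0,0,0],1],[[63,-119,60],[0,0,0],1],[[63,-119,60],[0,0,0],1],[[63,-119,90],[0,0,0],1],[[63,-119,100],[0,0,0],1],[[63,-119,100],[0,0,0],1],[[63,-119,100],[0,0,0],1]]'; python3 - <<'E'
from h import *
s=bot.read_state();print(delta([.4977,.0006,.06]),s["opening"])
cv2.imwrite("pics/s1.png",cv2.resize(cv2.cvtColor(vision.capture("side"),cv2.COLOR_RGB2BGR)[130:290,190:400],None,fx=3.6,fy=3.6,interpolation=cv2.INTER_CUBIC))
E
```

```text
time_s: 1.77
position: [0.4968, -0.0019, 0.0751]
tcp_rot: [[0.998, 0.057, -0.002], [0.057, -0.998, 0.0], [-0.002, -0.001, -1.0]]
force: [0.2, 0.2, 0.0]
opening: 0.008
[ 1.1 -2.5 15.1] 0.007985592282035952
```

View pics/s1.png

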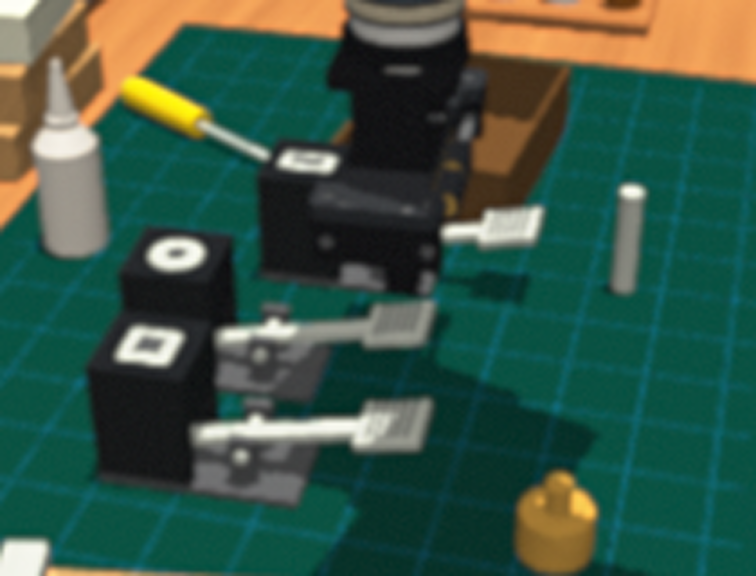

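The gripper is right above the round die's paddle, at crop (400,320). The fingers are shut, so I'll press slowly.

```bash
python3 -m jog '[[[1,-2,10],[0,0,0],1],[[1,-2,16],[0,0,0],1],[[1,-2,20],[0,0,0],1],[[1,-2,23],[0,0,0],1],[[1,-2,26],[0,0,0],1],[[1,-2,29],[0,0,0],1],[[1,-2,32],[0,0,0],1]]'; python3 -m jog '[[[0,0,2],[0,0,0],1],[[0,0,4],[0,0,0],1],[[0,0,6],[0,0,0],1],[[0,0,8],[0,0,0],1],[[0,0,10],[0,0,0],1],[[0,0,12],[0,0,0],1]]'
```

```text
time_s: 2.4
position: [0.4966, 0.0002, 0.0437]
tcp_rot: [[0.998, 0.059, -0.004], [0.059, -0.998, -0.0], [-0.004, -0.0, -1.0]]
force: [-4.4, -2.3, 7.0]
opening: 0.006
time_s: 2.9
position: [0.496, 0.0003, 0.0317]
tcp_rot: [[0.998, 0.059, -0.005], [0.059, -0.998, 0.0], [-0.005, -0.0, -1.0]]
force: [-4.3, -2.4, 7.6]
opening: 0.007
```

```bash
python3 -m jog '[[[0,0,2],[0,0,0],1],[[0,0,4],[0,0,0],1],[[0,0,6],[0,0,0],1],[[0,0,8],[0,0,0],1],[[0,0,10],[0,0,0],1],[[0,0,11],[0,0,0],1]]'; python3 -m jog '[[[0,0,1],[0,0,0],1],[[0,0,2],[0,0,0],1],[[0,0,3],[0,0,0],1],[[0,0,4],[0,0,0],1]]'
```

```text
time_s: 3.4
position: [0.4963, 0.0003, 0.0207]
tcp_rot: [[0.998, 0.058, -0.004], [0.058, -0.998, 0.0], [-0.004, -0.001, -1.0]]
force: [-4.3, -1.7, 7.6]
opening: 0.003
time_s: 3.73
position: [0.4967, 0.0003, 0.0171]
tcp_rot: [[0.998, 0.058, -0.003], [0.058, -0.998, 0.0], [-0.003, -0.0, -1.0]]
force: [-5.3, -0.9, 19.0]
opening: 0.003
```

```bash
python3 -m jog '[[[0,0,1],[0,0,0],1],[[0,0,1.5],[0,0,0],1],[[0,0,1.5],[0,0,0],1],[[0,0,1.5],[0,0,0],1]]'
```

```text
time_s: 4.07
position: [0.4967, 0.0003, 0.017]
tcp_rot: [[0.998, 0.058, -0.002], [0.058, -0.998, -0.0], [-0.002, -0.0, -1.0]]
force: [-5.6, -1.4, 22.0]
opening: 0.004
```

The force rose from about 7 to 22 N with no more travel, so the paddle is at its stop. I'll lift clear, then look at the raised die.

```bash
python3 -m jog '[[[0,0,-4],[0,0,0],1],[[0,0,-15],[0,0,0],1],[[0,0,-40],[0,0,0],1],[[0,0,-80],[0,0,0],1],[[0,0,-120],[0,0,0],1],[[0,0,-150],[0,0,0],0],[[0,0,-150],[0,0,0],0],[[0,0,-150],[0,0,0],0],[[0,0,-150],[0,0,0],0]]'; python3 - <<'E'
from h import *
cv2.imwrite("pics/s2s.png",cv2.cvtColor(vision.capture("side"),cv2.COLOR_RGB2BGR))
cv2.imwrite("pics/s2t.png",cv2.cvtColor(vision.capture("top"),cv2.COLOR_RGB2BGR))
a=cv2.resize(cv2.imread("pics/s2s.png")[170:270,205:320],(460,400),interpolation=cv2.INTER_CUBIC)
b=cv2.resize(cv2.imread("pics/s2t.png")[110:230,240:325],(283,400),interpolation=cv2.INTER_CUBIC)
cv2.imwrite("pics/s2.png",np.hstack([a,b]))
print(delta([.6449,.0088,.14]),proj("side",[.6449,.0088,.11]),proj("top",[.6449,.0088,.11]))
E
```

```text
time_s: 4.82
position: [0.4978, 0.0005, 0.1645]
tcp_rot: [[0.998, 0.058, -0.001], [0.058, -0.998, 0.0], [-0.001, -0.0, -1.0]]
force: [1.0, -0.7, -0.9]
opening: 0.226
[148.1   0.5  22.9] [[238.2 191.4]] [[280.6 141.1]]
```

View pics/s2.png

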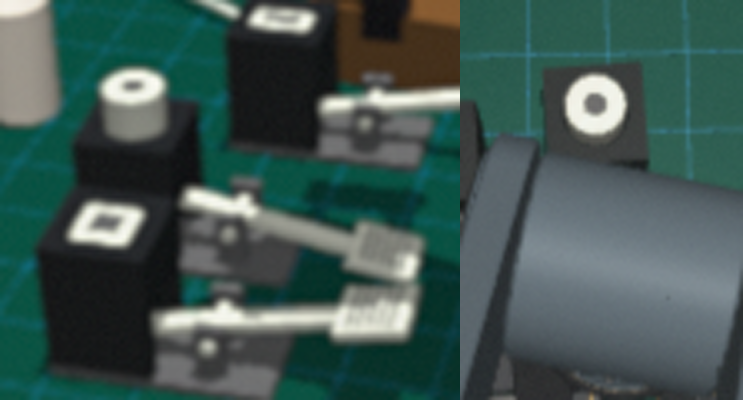

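The die is raised. Its dimple is at side (238.8,192) and top (280.5,141.2), which match the projected (0.645, 0.009, 0.110). Its paddle is down while the neighbours' are up. Next I'll open the gripper and go over it.

```bash
python3 -m jog '[[[40,0,0],[0,0,0],0],[[80,0,0],[0,0,0],0],[[120,0,0],[0,0,0],0],[[148,0.5,10],[0,0,0],0],[[148,0.5,20],[0,0,0],0],[[148,0.5,20],[0,0,0],0],[[148,0.5,20],[0,0,0],0],[[148,0.5,20],[0,0,0],0]]'; python3 - <<'E'
from h import *
print(delta([.6449,.0088,.0885]),bot.read_state()["opening"])
E
```

```text
time_s: 5.58
position: [0.644, 0.0088, 0.1437]
tcp_rot: [[0.998, 0.058, -0.004], [0.058, -0.998, 0.001], [-0.004, -0.001, -1.0]]
force: [0.3, 0.1, 0.4]
opening: 0.921
[ 1.1  0.1 55.2] 0.9213702300757696
```

```bash
python3 -m jog '[[[1,0,10],[0,0,0],0],[[1,0,22],[0,0,0],0],[[1,0,34],[0,0,0],0],[[1,0,44],[0,0,0],0],[[1,0,50],[0,0,0],0],[[1,0,54],[0,0,0],0],[[1,0,54],[0,0,0],0],[[1,0,54],[0,0,0],0]]'
```

```text
time_s: 6.25
position: [0.6473, 0.0086, 0.0907]
tcp_rot: [[0.998, 0.058, -0.0], [0.058, -0.998, 0.0], [-0.0, -0.0, -1.0]]
force: [0.2, -0.2, -0.3]
opening: 1.001
```

```bash
python3 -m jog '[[[-1.5,0,1.5],[0,0,0],0],[[-1.5,0,1.5],[0,0,0],0],[[-1.5,0,1.5],[0,0,0],0.3],[[-1.5,0,1.5],[0,0,0],0.4],[[-1.5,0,1.5],[0,0,0],0.5],[[-1.5,0,1.5],[0,0,0],0.6],[[-1.5,0,1.5],[0,0,0],1],[[-1.5,0,1.5],[0,0,0],1],[[-1.5,0,1.5],[0,0,0],1],[[-1.5,0,1.5],[0,0,0],1],[[-1.5,0,1.5],[0,0,0],1]]'
```

```text
time_s: 7.17
position: [0.6457, 0.0087, 0.0894]
tcp_rot: [[0.998, 0.058, -0.0], [0.058, -0.998, 0.0], [0.0, -0.0, -1.0]]
force: [0.0, 0.7, -0.1]
opening: 0.407
```

Opening 0.407 is about 35.4 mm, which fits the die's diameter. Lifting straight up now.

```bash
python3 -m jog '[[[0,0,-3],[0,0,0],1],[[0,0,-8],[0,0,0],1],[[0,0,-14],[0,0,0],1],[[0,0,-22],[0,0,0],1],[[0,0,-32],[0,0,0],1],[[0,0,-44],[0,0,0],1],[[0,0,-60],[0,0,0],1],[[0,0,-70],[0,0,0],1],[[0,0,-70],[0,0,0],1],[[0,0,-70],[0,0,0],1]]'; python3 - <<'E'
from h import *
print(delta([.5494,.302,.159]),bot.read_state()["joint_positions"].round(1))
E
```

```text
time_s: 8.0
position: [0.6463, 0.0084, 0.1607]
tcp_rot: [[0.998, 0.058, 0.002], [0.058, -0.998, -0.0], [0.002, 0.001, -1.0]]
force: [-0.0, -0.1, -4.3]
opening: 0.4
[ -79.7 -298.7    1.4] [-9.1 35.8 82.2 -0.  61.8 77.5]
```

The wrist reads about 4 N more load, so the die is held. Carrying it to the tray.

```bash
python3 -m jog '[[[-3,-10,0],[0,0,0],1],[[-9,-32,0],[0,0,0],1],[[-17,-62,0],[0,0,0],1],[[-25,-94,0],[0,0,0],1],[[-34,-126,0],[0,0,0],1],[[-42,-158,0],[0,0,0],1],[[-51,-190,0],[0,0,0],1],[[-60,-222,0],[0,0,0],1],[[-68,-252,0],[0,0,0],1],[[-74,-276,0],[0,0,0],1],[[-78,-292,0],[0,0,0],1],[[-80,-299,0],[0,0,0],1]]'; python3 -m jog '[[[0,0,10],[0,0,0],1],[[0,0,25],[0,0,0],1],[[0,0,45],[0,0,0],1],[[0,0,65],[0,0,0],1],[[0,0,82],[0,0,0],1],[[0,0,94],[0,0,0],1],[[0,0,100],[0,0,0],1],[[0,0,100],[0,0,0],1],[[0,0,100],[0,0,0],1]]'; python3 - <<'E'
from h import *
print(delta([.5494,.302,.023]))
cv2.imwrite("pics/s3.png",cv2.resize(cv2.cvtColor(vision.capture("side"),cv2.COLOR_RGB2BGR)[200:380,130:330],None,fx=3.3,fy=3.3,interpolation=cv2.INTER_CUBIC))
E
```

```text
time_s: 9.0
position: [0.5457, 0.3053, 0.1582]
tcp_rot: [[0.998, 0.061, -0.003], [0.061, -0.998, 0.0], [-0.003, -0.0, -1.0]]
force: [-0.2, -1.1, -3.1]
opening: 0.402
time_s: 9.75
position: [0.5488, 0.3019, 0.0593]
tcp_rot: [[0.998, 0.057, -0.0], [0.057, -0.998, -0.0], [-0.0, 0.0, -1.0]]
force: [0.2, 1.2, -3.8]
opening: 0.404
[ 0.6 -0.1 36.3]
```

View pics/s3.png

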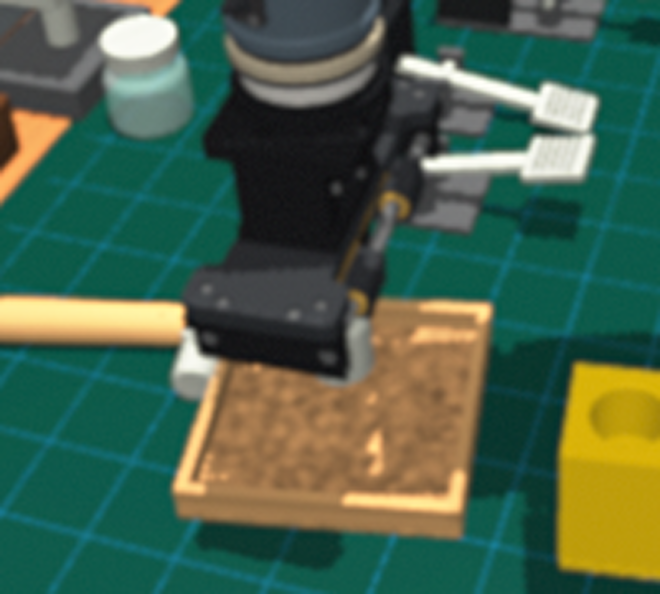

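The die shows upright between the fingers (crop ~(352,350)), over the middle of the tray. The hammer is clear of the gripper body. Lowering it.

```bash
python3 -m jog '[[[0,0,8],[0,0,0],1],[[0,0,16],[0,0,0],1],[[0,0,23],[0,0,0],1],[[0,0,28],[0,0,0],1],[[0,0,31],[0,0,0],1],[[0,0,33],[0,0,0],1],[[0,0,33],[0,0,0],1]]'; python3 -m jog '[[[0,0,1],[0,0,0],1],[[0,0,2],[0,0,0],1],[[0,0,3],[0,0,0],1],[[0,0,3],[0,0,0],1],[[0,0,3],[0,0,0],1]]'
```

```text
time_s: 10.38
position: [0.5481, 0.3023, 0.0258]
tcp_rot: [[0.998, 0.058, -0.001], [0.058, -0.998, -0.0], [-0.001, 0.0, -1.0]]
force: [-0.1, 0.2, -3.7]
opening: 0.399
time_s: 10.8
position: [0.5485, 0.3024, 0.0235]
tcp_rot: [[0.998, 0.058, 0.0], [0.058, -0.998, 0.0], [0.0, -0.0, -1.0]]
force: [0.6, 0.1, -3.6]
opening: 0.407
```

```bash
python3 -m jog '[[[0,0,0.5],[0,0,0],1],[[0,0,1],[0,0,0],1],[[0,0,1.5],[0,0,0],1],[[0,0,1.5],[0,0,0],1],[[0,0,1.5],[0,0,0],1]]';python3 -m jog '[[[0,0,0.5],[0,0,0],1],[[0,0,1],[0,0,0],1],[[0,0,1],[0,0,0],1],[[0,0,1],[0,0,0],1]]'
```

```text
time_s: 11.22
position: [0.5484, 0.3024, 0.0219]
tcp_rot: [[0.998, 0.058, -0.0], [0.058, -0.998, -0.0], [-0.0, 0.0, -1.0]]
force: [0.2, 0.2, -3.4]
opening: 0.401
time_s: 11.55
position: [0.5486, 0.3024, 0.0215]
tcp_rot: [[0.998, 0.058, 0.0], [0.058, -0.998, 0.0], [0.0, -0.0, -1.0]]
force: [-1.6, -0.8, 3.5]
opening: 0.404
```

The force changed from -3.4 to +3.5 N, so the die is on the floor. Releasing gradually.

```bash
python3 -m jog '[[[0,0,0],[0,0,0],0.58],[[0,0,0],[0,0,0],0.55],[[0,0,0],[0,0,0],0.5],[[0,0,0],[0,0,0],0.45],[[0,0,0],[0,0,0],0.4],[[0,0,0],[0,0,0],0.35],[[0,0,0],[0,0,0],0.35],[[0,0,0],[0,0,0],0.35]]'
```

```text
time_s: 12.22
position: [0.5485, 0.3024, 0.0209]
tcp_rot: [[0.998, 0.058, 0.0], [0.058, -0.998, 0.0], [0.0, -0.0, -1.0]]
force: [-0.6, 0.8, -0.4]
opening: 0.637
```

```bash
python3 -m jog '[[[0,0,-5],[0,0,0],0.35],[[0,0,-15],[0,0,0],0.35],[[0,0,-30],[0,0,0],0.35],[[0,0,-60],[0,0,0],0.35],[[0,0,-100],[0,0,0],0.35],[[0,0,-140],[0,0,0],0.35],[[-20,40,-160],[0,0,0],0.35],[[-40,80,-160],[0,0,0],0.35],[[-60,120,-160],[0,0,0],0.35],[[-80,160,-160],[0,0,0],0.35],[[-80,200,-160],[0,0,0],0.35],[[-80,200,-160],[0,0,0],0.35]]'; python3 - <<'E'
from h import *
S,T=[cv2.cvtColor(vision.capture(n),cv2.COLOR_RGB2BGR) for n in("side","top")]
a=cv2.resize(S[170:370,170:330],(400,500),interpolation=cv2.INTER_CUBIC)
b=cv2.resize(T[120:250,90:190],(385,500),interpolation=cv2.INTER_CUBIC)
cv2.imwrite("pics/s4.png",np.hstack([a,b]));print(proj("top",[.5485,.3024,.0415]))
E
```

```text
time_s: 13.22
position: [0.4786, 0.0942, 0.1821]
tcp_rot: [[0.998, 0.056, -0.0], [0.056, -0.998, -0.002], [-0.0, 0.002, -1.0]]
force: [0.7, 0.7, -0.4]
opening: 0.651
[[139.7 197.5]]
```

View pics/s4.png

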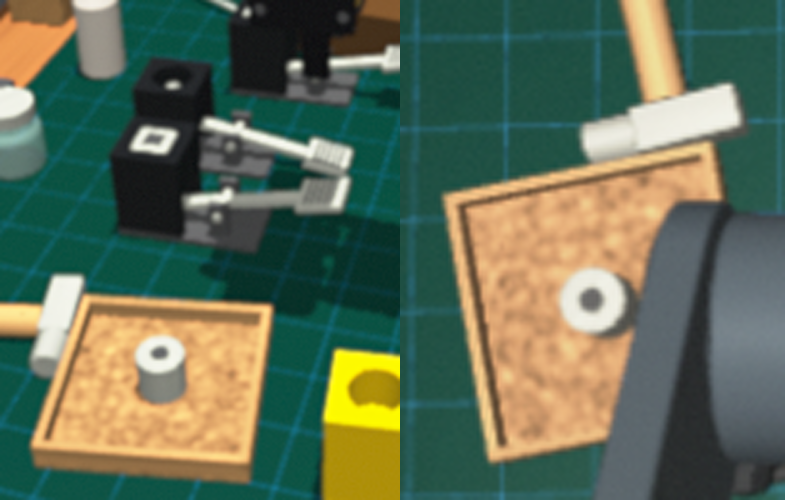

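The die stands upright with its dimple on top, mid-tray (side crop (160,370), top crop (592,300)). The round well is empty, its paddle is still down, and the arm is clear.

```bash
python3 -m jog '[[[0,0,0],[0,0,0],0.35],[[0,0,0],[0,0,0],0.35],[[0,0,0],[0,0,0],0.35]]'; python3 -c "
from rig import bot
print(abs(bot.read_state()['qvel']).max());print(bot.hand_in())"
```

```text
time_s: 13.57
position: [0.4805, 0.0992, 0.1812]
tcp_rot: [[0.998, 0.06, 0.001], [0.06, -0.998, 0.0], [0.001, -0.0, -1.0]]
force: [-0.5, -0.0, 0.1]
opening: 0.652
0.3287889917127231
the job is handed in; nothing more can be done
None
```

The round die is out of its base and standing upright, dimple up, in the middle of the cork tray. I handed the job in at about 13.6 s of the 48 s allowed.

- **Paddle:** I pressed it with the shut fingers until it stopped moving; the force rose from about 7 to 22 N. The camera then showed the die fully raised, and the paddle was still down at the end.
- **Die:** I gripped it by the raised part and lifted it straight up. I lowered it onto the cork until the wrist force changed from -3.4 to +3.5 N, then opened the fingers slowly.
- **Last checks:** The final pictures show the die upright and the round well empty. In the parts of the scene they cover, nothing else had moved. The arm was clear and still, with wrist force near zero. No check failed or disagreed.

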